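Arm the guarded output toggle and hold the test button

ROBOT

A 6-joint arm with a two-finger parallel gripper is mounted at the origin on a cart in front of the work surface, level with it; the furniture and walls round the work are solid. World frame = base frame: x ahead of the robot, y to its left, z up, the work surface at z = 0. Lengths are in m, angles in rad, forces in N, time in s.
With the tool pointing down it reaches from about 0.35 to 0.95 m from the base axis. Payload 17.4 kg.
Tool frame: the origin (TCP) lies midway between the tips of the shut fingers; the grasp point (between the pads) lies 19 mm behind it (pinch_z is the distance from the TCP to the grasp point, in m); z points along the fingers, y is the line along which they close (so a half turn about z gives the same grasp; the last joint's range is limited). The gripper opens to 93 mm and grips with 3 to 60 N. Pads are 15 mm wide; open, the fingers measure 128 mm over their backs; the gripper's body (75 mm by 188 mm) begins 65 mm behind the grasp point.
Start: joints at [-1.255, 0.116, 1.442, -0, 1.584, -0.038], TCP at [0.234, -0.633, 0.219] pointing down, gripper open.
Joint ranges: [-2.83, 2.83], [-0.83, 2.19], [0.07, 2.5], [-1.14, 4.28], [0.01, 3], [-2.97, 2.97]. Speed limits (rad/s): [1.89, 1.89, 2.22, 3.14, 3.14, 3.14].

INTERFACE

Orientations are given as a 3x3 rotation matrix whose columns are the frame's x, y, z axes.
In Python, from cell import * gives the robot as it stands.
- The arm moves only by the tool apply_moves, never from a script. Its argument "rows" is one flat list of numbers, 7 for each row, row after row: the turn, a rotation vector about the world's x, y, z in degrees, then the shift along the world's x, y, z in mm, then the finger opening in mm, from 0 to 93. A call has 1 to 10 rows; each row is the pose to reach, as a shift and turn from the pose commanded when the call began; what a row does not reach only later rows make up. A row lasts 1/12 s, in which the tool goes at most 41.7 mm and 7.16 degrees, less where a joint would pass 70% of its speed; a pose out of reach is approached as far as the arm can. A call with a gripper value outside its range is refused whole. The fingers move at their own pace and stop on an object; "squeeze" is the grip in N (left out, the last holds). Time passes only in rows, so rows that repeat a pose let the fingers close. It gives the time, the measured TCP pose, the force, the opening and the grip force at its end, in the units of the state.
- read_state(): the state, without advancing time (a new reading comes with each control period).
- get_image(name): name is "scene" or "side" or "wrist"; returns a dict with "frame" (400x640x3 uint8, red, green, blue), "depth" (400x640 float32, m along the optical axis (not along the pixel's ray), 0 where there is no reading), "K" (3x3 intrinsics, pixels), "R" (3x3) and "t" (3): a world point X has camera coordinates R X + t; the wrist camera has in their place "hand_eye" (4x4, takes a point from camera to tool coordinates, whose origin is the TCP and whose axes are the flange's). Camera axes: x right, y down, z forward; pixel columns grow to the right and rows downward; lengths in m; the calibration is good to about 2 mm. A picture is of the moment at which its call begins: read the wrist's pose just before it.
- close_job(): hands the job in; it is judged then, once.
Trained networks look in a picture, given as the dict that the camera call returned (one of the last four; its "shot" number tells which), for a name from the list of things; names that differ only in an ending like _2 or _b are one class to them, and where a whole thing is asked for, a point or a joint stands for the part that bears it (a point fixed in the world has none). Each returns a list of dicts, best first, with "conf" (0 to 1); they miss things now and then, are a little off and sometimes report something else, mostly with a low value. They report only what shows in the picture. A call takes as long as a camera call.
- boxes_of(picture, label): "box" ([left, top, right, bottom] in pixels, round what is visible of it).
- silhouettes(picture, label): "pixels" (400x640 bool, what is visible of it) and "box" ([left, top, right, bottom] in pixels, round what is visible of it).
- tip_of(picture, label): "position" ([column, row] in pixels: a listed point, or the origin of a listed thing).
The state is a dict: "time": time; "joint_positions": joint angles; "qd": joint speeds; "joint_torque": joint torques, N m; "position": TCP position; "eef_rot": TCP orientation; "contact_force": force on the tool from outside, world axes, zero at the start; "torque": the same for the moment, N m; "opening": finger opening in m; "gripper_force": force on a finger pad.
Only numpy, scipy, OpenCV 4.12 (cv2) and the standard library are available. Lean on these libraries where they do the work, as an engineer would, in place of code of your own. Each camera call takes 0.05 s, during which the arm holds its last target. There are 200 camera calls.

TASK

Run the coil test from the grey switch box: lift the red guard with a finger, push the toggle beneath it all the way over, away from you, and let the guard drop shut over it. Only when the guard is shut, press the green button fully down and keep it down: finish while still holding it pressed. Do not pick anything up, do not shove, tip or lift the box, and leave the yellow-guarded switch and the things lying about as they are.

Things in the scene. Friction and masses are not known exactly. Their poses are not given: they have to be found in the camera images.
- enable_box: loose grey switch box, about 1.8 kg, 150 mm deep (x), 270 mm wide (y), on rubber feet. Origin: centre of its underside; x points away from the operator, y to the left. Its flat panel is 62 mm above the bench; on it, left to right: red-guarded toggle (y = +88 mm), yellow-guarded toggle (y = 0), green button (y = -88 mm)
- red_guard_lip (a point): middle of the round front bead (6 mm thick, 54 mm wide along the box's y) of the red guard, the edge a finger lifts. With the guard shut it lies 42 mm above the panel, 20 mm to the operator's side of the box's middle; below it the guard is open to the operator, down to the panel
- red_guard (a joint): angle of the red guard, rad: 0 shut, 1.6 fully open. Hinge line along the box's y, 68 mm beyond the shut bead and 34 mm below it (8 mm above the panel); the bead rises up and away in an arc about it. A light spring (about 0.5 N at the bead) always closes it, so it must be held open. Inverted channel, 54 mm wide (50 inside), cheeks 17 mm deep, top 44 mm above the panel
- red_toggle_tip (a point): round end of the bat-shaped steel lever under the red guard (9 mm thick at the end, 32 mm long; pivot 4 mm above the panel, 12 mm beyond the box's middle, y = +88 mm). The tip lies 34 mm above the panel, 13 mm to the operator's side of the pivot when off, 13 mm beyond it when on; the guard shuts over either. Push the flank, 15 to 28 mm above the panel, rather than the domed end
- red_toggle (a joint): angle of the red guard's toggle, rad: 0 off (leaning to the operator), about 0.84 on (leaning away, towards the guard's hinge). It goes over by itself past 0.5 and stays in either end; flipping takes about 0.7 N at the tip
- test_button_top (a point): centre of the top face of the green push button, 28 mm across, 22 mm above the panel when up, on the panel's right in a dark round housing (44 mm across, 12 mm high), clear of the guards
- test_button (a joint): travel of the green button, m: 0 up, 0.006 fully down. It springs back when released; fully down takes about 5 N
- yellow_guard (a joint): angle of the yellow guard, same make as the red one, rad: 0 shut. Leave it shut
- yellow_toggle (a joint): angle of the toggle under the yellow guard, rad: 0 off. Leave it off
- coil: loose grey-blue cylindrical coil standard, 50 mm across, 46 mm high with its two brass posts, standing on the bench beside the box; origin under its middle. Leave it alone
- kapton: loose roll of amber tape, 59 mm across, 19 mm high, flat on the bench; origin under its middle. Leave it alone
- driver: loose red-handled screwdriver, 157 mm long, 16 mm thick, lying on the bench along its y axis; origin under its middle. Leave it alone
- adapter: loose black and silver adapter, 74 mm long, 30 mm wide, 15 mm high, lying on the bench along its y axis; origin under its middle. Leave it alone
- marker: loose white and blue marker pen, 124 mm long, 18 mm thick, lying on the bench along its y axis; origin under its middle. Leave it alone
- cell: loose black and gold battery, 51 mm long, 14 mm thick, lying on the bench along its y axis; origin under its middle. Leave it alone

How it is judged:
By the outcome, as a careful person would: the job done as asked, in the order asked, and still so for the second after the job is handed in, while the arm keeps its last pose, push and grip.
It also fails if it takes over 45 s, if anything falls off the work surface, if the arm or the gripper's body presses on something with over 40 N, if the wrist force passes 120 N, or if a joint passes its speed limit or range.

## Working session

There is one attempt and no reset: what is moved stays moved. The work goes in short steps, Python scripts to look and compute and a tool call to move; the robot and the scene stay as the last step left them, time stands still between calls to the robot, and variables do not carry over. Pictures are saved under pics/ and viewed, at most 10 in all, crops included, and the job is handed in when it is done.

Besides the shell and the picture viewer there is one more tool, called after "Call:" as a command line: name --argument value ..., lists and objects as JSON in quotes. apply_moves: Moves the arm, as the interface text tells. Its arguments: {"type":"object","properties":{"rows":{"type":"array","items":{"type":"number"}},"squeeze":{"type":"number"}},"required":["rows"]}

```bash
mkdir -p pics
cat > h.py <<'E'
from cell import *
import numpy as np, cv2
def world(p,uv,win=2):
    u,v=int(round(uv[0])),int(round(uv[1]))
    d=p["depth"][max(v-win,0):v+win+1,max(u-win,0):u+win+1]; d=d[d>0]
    if not len(d): return None
    z=np.median(d); c=np.linalg.inv(p["K"])@np.array([uv[0],uv[1],1])*z
    return p["R"].T@(c-p["t"])
def onplane(p,uv,h):
    r=p["R"].T@(np.linalg.inv(p["K"])@np.array([uv[0],uv[1],1])); o=-p["R"].T@p["t"]
    return o+r*(h-o[2])/r[2]
E
python3 - <<'E'
from h import *
ims=[]
for n in ["scene","side"]:
    p=get_image(n); cv2.imwrite(f"pics/{n}0.png",p["frame"][:,:,::-1])
    print(n,"cam",(-p["R"].T@p["t"]).round(3))
    for l,h in [("enable_box",0),("red_guard_lip",.104),("test_button_top",.084)]:
        for r in tip_of(p,l)[:2]:
            uv=r["position"]; w=world(p,uv); print(l,round(r["conf"],2),np.round(uv,1),"plane",onplane(p,uv,h).round(4),"depth",None if w is None else w.round(4))
    for l in ["coil","kapton","driver","adapter","marker","cell"]:
        for r in tip_of(p,l)[:1]:
            print(l,round(r["conf"],2),np.round(r["position"]),onplane(p,r["position"],0.0).round(3))
s=read_state();print(s["time"],s["position"],s["eef_rot"],s["opening"])
E
```

```text
scene cam [0.024 0.679 0.818]
enable_box 0.6 [370.8 182.2] plane [ 0.5033 -0.2123  0.    ] depth [ 0.4674 -0.1457  0.0612]
red_guard_lip 0.86 [365.4 175.9] plane [ 0.4698 -0.1144  0.104 ] depth [ 0.4942 -0.1579  0.0648]
red_guard_lip 0.64 [237.4 347.8] plane [0.3865 0.4733 0.104 ] depth [ 4.395e-01  4.432e-01 -4.000e-04]
test_button_top 0.36 [394.2 147.8] plane [ 0.4849 -0.3136  0.084 ] depth [ 0.5371 -0.426   0.0008]
coil 0.84 [336. 221.] [ 0.493 -0.002  0.   ]
kapton 0.58 [235. 348.] [0.442 0.447 0.   ]
driver 0.7 [338. 221.] [ 0.487 -0.003  0.   ]
adapter 0.57 [312. 301.] [0.38  0.253 0.   ]
cell 0.59 [313. 259.] [ 0.458  0.15  -0.   ]
side cam [0.228 1.012 0.784]
enable_box 0.91 [351.  173.1] plane [ 0.4999 -0.2219  0.    ] depth [ 0.4777 -0.1213  0.0639]
red_guard_lip 0.65 [351.1 165.8] plane [ 0.4738 -0.0999  0.104 ] depth [ 0.4874 -0.1614  0.0664]
test_button_top 0.61 [360.6 141.9] plane [ 0.4884 -0.3006  0.084 ] depth [ 0.4885 -0.3011  0.0838]
coil 0.69 [340. 208.] [ 0.483 -0.015  0.   ]
kapton 0.87 [304. 328.] [0.442 0.443 0.   ]
driver 0.65 [369. 232.] [ 0.374  0.072 -0.   ]
adapter 0.51 [351. 275.] [0.382 0.253 0.   ]
cell 0.53 [333. 241.] [0.462 0.143 0.   ]
1.0 [ 0.23387559 -0.633197    0.21866252] [[ 9.38059130e-01  3.46475204e-01  2.89221706e-05]
 [ 3.46475204e-01 -9.38059131e-01  1.26032065e-05]
 [ 3.14974047e-05 -1.80173796e-06 -1.00000000e+00]] 0.09291909371510126
```

View pics/scene0.png

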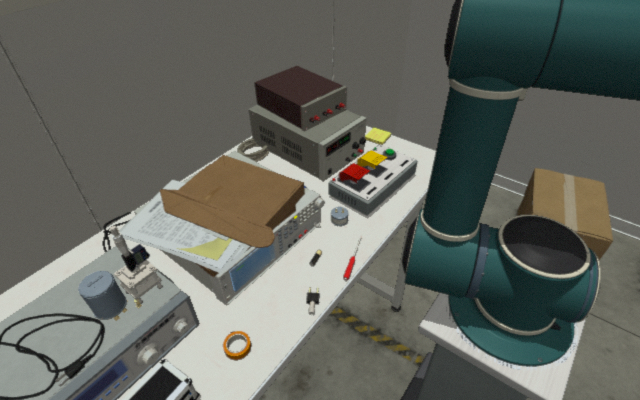

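View pics/side0.png

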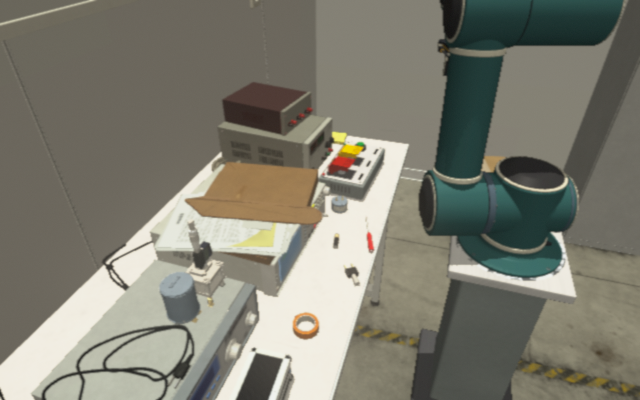

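The scene view shows the box beneath the power supply, with the red guard near pixel (354,172), yellow near (374,159) and the green button near (391,154). The side view agrees, with red at (343,163) and green at (360,146). The box is centred near (0.49, -0.21), almost square to the world axes. I'll move over it for a closer look.

Call:
apply_moves --rows '[0,0,-20,150,433,130,0,0,0,-20,150,433,130,0,0,0,-20,150,433,130,0,0,0,-20,150,433,130,0,0,0,-20,150,433,130,0,0,0,-20,150,433,130,0,0,0,-20,150,433,130,0,0,0,-20,150,433,130,0,0,0,-20,150,433,130,0,0,0,-20,150,433,130,0]' --squeeze 5

```text
time: 1.83
position: [0.365, -0.2526, 0.3332]
eef_rot: [[1.0, 0.004, 0.001], [0.004, -1.0, -0.001], [0.001, 0.001, -1.0]]
contact_force: [1.2, 0.8, -0.5]
opening: 0.0309
gripper_force: 0.0
```

Call:
apply_moves --rows '[0,0,0,19,53,16,0,0,0,0,19,53,16,0,0,0,0,19,53,16,0,0,0,0,19,53,16,0,0,0,0,19,53,16,0]'

```text
time: 2.25
position: [0.3839, -0.2019, 0.348]
eef_rot: [[1.0, 0.005, -0.0], [0.005, -1.0, -0.0], [-0.0, 0.0, -1.0]]
contact_force: [-0.0, -0.4, -1.3]
opening: 0.0013
gripper_force: 0.0
```

```bash
cat >> h.py <<'E'
def wrist():
    s=read_state(); p=get_image("wrist")
    T=np.eye(4); T[:3,:3]=s["eef_rot"]; T[:3,3]=s["position"]
    W=T@p["hand_eye"]; p["R"]=W[:3,:3].T; p["t"]=-W[:3,:3].T@W[:3,3]
    return s,p
E
python3 - <<'E'
from h import *
s,p=wrist(); print(s["position"],s["opening"],p["hand_eye"].round(3).tolist())
cv2.imwrite("pics/w1.png",p["frame"][:,:,::-1]); np.savez("w1.npz",depth=p["depth"],K=p["K"],R=p["R"],t=p["t"],frame=p["frame"])
for l,h in [("enable_box",0),("red_guard_lip",.104),("test_button_top",.084)]:
    for r in tip_of(p,l)[:2]:
        uv=r["position"]; w=world(p,uv); print(l,round(r["conf"],2),np.round(uv,1),"plane",onplane(p,uv,h).round(4),"depth",None if w is None else w.round(4))
E
```

```text
[ 0.38387471 -0.20189762  0.34800769] 0.001273274921239689 [[-0.001, -0.969, -0.248, 0.068], [1.0, -0.001, 0.0, -0.001], [-0.0, -0.248, 0.969, -0.166], [0.0, 0.0, 0.0, 1.0]]
enable_box 0.93 [323.4  92.3] plane [ 0.4889 -0.2027  0.    ] depth [ 0.4813 -0.2023  0.1046]
red_guard_lip 0.98 [247.1  94. ] plane [ 0.4792 -0.1142  0.104 ] depth [ 0.479  -0.1146  0.1059]
red_guard_lip 0.23 [190.6  94.3] plane [ 0.4786 -0.049   0.104 ] depth [ 0.4833 -0.0221  0.0315]
test_button_top 0.8 [402.1  88. ] plane [ 0.4881 -0.2973  0.084 ] depth [ 0.4882 -0.2973  0.0837]
```

View pics/w1.png

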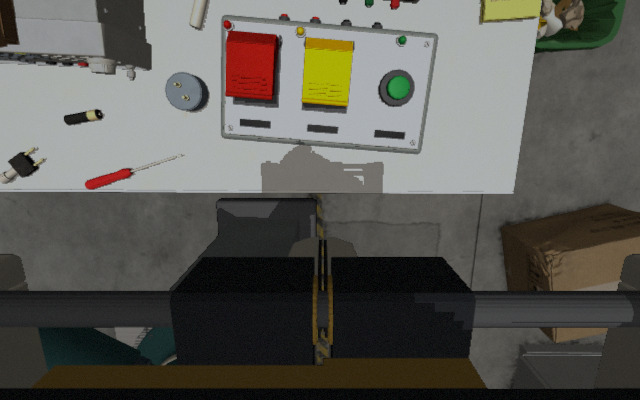

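The wrist view shows the box with a slight yaw. The red bead is near (252,97), the button at (398,88), and the screwdriver and coil are off to the left. I'll fit the panel for an exact yaw and check the finger profile.

Run:
```python
from h import *
p=dict(np.load("w1.npz")); s=read_state()
v,u=np.mgrid[:400,:640]; d=p["depth"]; m=d>0
C=(np.linalg.inv(p["K"])@np.c_[u[m],v[m],np.ones(m.sum())].T)*d[m]
W=(p["R"].T@(C-p["t"][:,None])).T; rgb=p["frame"][m].astype(int)
near=(abs(W[:,0]-.49)<.15)&(abs(W[:,1]+.2)<.2)
P=W[near&(W[:,2]>.055)&(W[:,2]<.115)]
P=P[(P[:,0]<.60)]
r=cv2.minAreaRect((P[:,:2]*1000).astype(np.float32)); print("rect",r, "median panel z",np.median(P[(P[:,2]<.07),2]))
c,yaw=np.array(r[0])/1000, r[2]; yaw=(yaw+45)%90-45
a=np.radians(yaw); R=np.array([[np.cos(a),-np.sin(a)],[np.sin(a),np.cos(a)]])
print("yaw",yaw)
for n,b in [("lip",(-.020,.088)),("pivot",(.012,.088)),("button",(0,-.088))]: print(n,(c+R@np.array(b)).round(4))
# red guard pixels
q=near&(rgb[:,0]>120)&(rgb[:,1]<60)&(rgb[:,2]<60)&(W[:,2]>.09)
B=(W[q][:,:2]-c)@R; print("red in box frame",np.percentile(B,[1,50,99],axis=0).round(4).tolist(),W[q][:,2].max().round(4))
q=near&(rgb[:,1]>90)&(rgb[:,0]<70)&(W[:,2]>.078)&(W[:,2]<.09)
B=(W[q][:,:2]-c)@R; print("green",np.median(B,axis=0).round(4),np.median(W[q][:,2]))
# fingers in tool frame
T=(W-s["position"])@np.array(s["eef_rot"])
for lo in np.arange(-.09,.01,.01):
    k=(T[:,2]>lo)&(T[:,2]<lo+.01)&(abs(T[:,0])<.06)&(abs(T[:,1])<.09)
    if k.sum()>5: print(round(lo,3),k.sum(),np.percentile(T[k][:,:2],[1,99],axis=0).round(3).tolist())
```

```text
rect ((505.95831298828125, -206.4329071044922), (268.1220397949219, 178.8839569091797), 85.70133972167969) median panel z 0.06152614078238697
yaw -4.2986602783203125
lip [ 0.4926 -0.1172]
pivot [ 0.5245 -0.1196]
button [ 0.4994 -0.2942]
red in box frame [[-0.0359, 0.062], [-0.0056, 0.0881], [0.0219, 0.1142]] 0.1084
green [-0.0101 -0.0875] 0.08351174093161523
-0.09 4296 [[-0.005, -0.081], [0.035, 0.078]]
-0.08 35 [[-0.008, -0.003], [-0.001, 0.001]]
-0.07 12 [[-0.008, -0.002], [-0.004, 0.001]]
-0.06 97 [[-0.008, -0.003], [0.008, 0.001]]
-0.05 119 [[0.007, -0.004], [0.009, 0.002]]
-0.04 140 [[0.007, -0.004], [0.009, 0.002]]
-0.03 393 [[0.007, -0.016], [0.009, 0.014]]
-0.02 464 [[0.007, -0.015], [0.009, 0.014]]
-0.01 287 [[0.007, -0.014], [0.009, 0.012]]
```

Call:
apply_moves --rows '[0,0,-4.6,20,40,-60,0,0,0,-4.6,20,40,-60,0,0,0,-4.6,20,40,-60,0,0,0,-4.6,20,40,-60,0]'

```text
time: 2.78
position: [0.4037, -0.1613, 0.2873]
eef_rot: [[0.997, -0.075, -0.002], [-0.075, -0.997, 0.001], [-0.002, -0.001, -1.0]]
contact_force: [-0.5, 0.4, 0.6]
opening: 0.0004
gripper_force: 0.0
```

Call:
apply_moves --rows '[-2.2,-29.9,0,35,49,-128,0,-2.2,-29.9,0,35,49,-128,0,-2.2,-29.9,0,35,49,-128,0,-2.2,-29.9,0,35,49,-128,0,-2.2,-29.9,0,35,49,-128,0,-2.2,-29.9,0,35,49,-128,0,-2.2,-29.9,0,35,49,-128,0,-2.2,-29.9,0,35,49,-128,0]'

```text
time: 3.45
position: [0.44, -0.1136, 0.1639]
eef_rot: [[0.863, -0.076, 0.499], [-0.066, -0.997, -0.038], [0.5, 0.0, -0.866]]
contact_force: [1.0, 0.7, -0.1]
opening: 0.0003
gripper_force: 0.0
```

Run:
```python
from h import *
s,p=wrist(); print(s["position"],np.array(s["eef_rot"]).round(3).tolist())
for l,h in [("red_guard_lip",.104),("enable_box",0)]:
    for r in tip_of(p,l)[:2]:
        uv=r["position"]; w=world(p,uv); print(l,round(r["conf"],2),np.round(uv,1),"plane",onplane(p,uv,h).round(4),"depth",None if w is None else w.round(4))
R=np.array(s["eef_rot"]); f=p["frame"].copy()
a=np.radians(-4.3); Rb=np.array([[np.cos(a),-np.sin(a)],[np.sin(a),np.cos(a)]]); o=np.array([.4938,-.2052])
# overlay of model points
for b,z in [((-.020,.061),.104),((-.020,.088),.104),((-.020,.115),.104),((.0,-.088),.084),((-.020,0),.104),((-.075,.135),.062),((-.075,-.135),.062)]:
    X=np.r_[o+Rb@np.array(b),z]; c=p["K"]@(p["R"]@X+p["t"]); uv=(c[:2]/c[2]).round().astype(int)
    cv2.drawMarker(f,tuple(map(int,uv)),(0,255,255),cv2.MARKER_CROSS,9,1)
cv2.imwrite("pics/w2.png",f[:,:,::-1])
```

```text
[ 0.44002569 -0.11364174  0.16388392] [[0.863, -0.076, 0.499], [-0.066, -0.997, -0.038], [0.5, 0.0, -0.866]]
red_guard_lip 0.6 [322.3 212.2] plane [ 0.4769 -0.1161  0.104 ] depth [ 0.4764 -0.116   0.1058]
enable_box 0.9 [405.9 221.8] plane [ 0.4869 -0.2038  0.    ] depth [ 0.4737 -0.1867  0.0632]
enable_box 0.38 [218.7 235. ] plane [ 0.4878 -0.0105  0.    ] depth [ 0.481 -0.02   0.032]
```

View pics/w2.png

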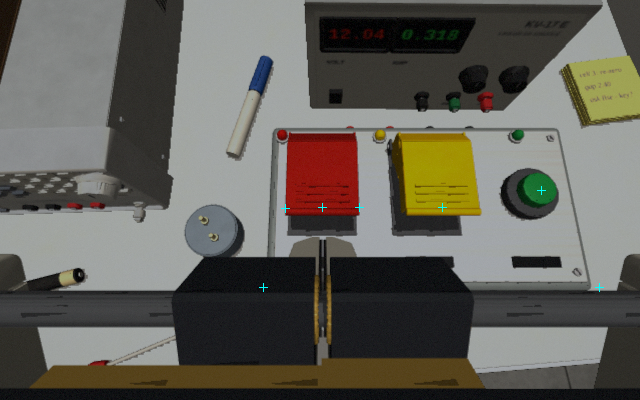

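The overlay shows the model bead (yellow-cyan crosses at row 207) about 3 mm farther than the real bead at row 212. The lateral fit is right (287–360). So the bead is at x≈0.477, y≈-0.116. I'll go down in front of the guard now.

Call:
apply_moves --rows '[0,0,0,-6,0,-40,0,0,0,0,-6,0,-80,0,0,0,0,-6,0,-80,0,0,0,0,-6,0,-80,0,0,0,0,-6,0,-80,0]'

```text
time: 4.02
position: [0.434, -0.1128, 0.083]
eef_rot: [[0.863, -0.075, 0.499], [-0.065, -0.997, -0.037], [0.501, -0.001, -0.866]]
contact_force: [0.0, -0.1, -0.4]
opening: 0.0005
gripper_force: 0.0
```

Call:
apply_moves --rows '[0,0,0,8,-0.6,0,0,0,0,0,16,-1.2,0,0,0,0,0,24,-1.8,0,0,0,0,0,32,-2.4,0,0,0,0,0,40,-3,0,0,0,0,0,44,-3.3,0,0,0,0,0,48,-3.6,0,0,0,0,0,48,-3.6,0,0]'

```text
time: 4.68
position: [0.482, -0.1162, 0.0818]
eef_rot: [[0.863, -0.075, 0.499], [-0.065, -0.997, -0.037], [0.501, -0.001, -0.866]]
contact_force: [-0.5, 0.3, -0.4]
opening: 0.0005
gripper_force: 0.2
```

Run:
```python
from h import *
s,p=wrist(); print(s["position"],s["contact_force"])
q=get_image("side"); c=q["frame"][110:230,270:430]
cv2.imwrite("pics/s3.png",np.hstack([cv2.resize(p["frame"],(480,300)),cv2.resize(c,(320,300),interpolation=cv2.INTER_CUBIC)])[:,:,::-1])
```

```text
[ 0.48195246 -0.11620196  0.08176383] [-0.47552451  0.25248872 -0.36874623]
```

View pics/s3.png

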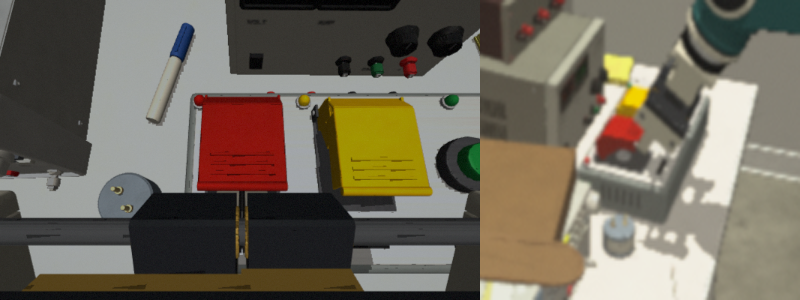

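The finger is under the bead and the red guard has started to lift; the box has not moved. Next I push on into the toggle.

Call:
apply_moves --rows '[0,0,0,4,-0.3,0,0,0,0,0,8,-0.6,0,0,0,0,0,12,-0.9,0,0,0,0,0,15,-1.1,0,0,0,0,0,18,-1.4,0,0,0,0,0,20,-1.5,0,0,0,0,0,22,-1.6,0,0,0,0,0,22,-1.6,0,0]'

```text
time: 5.45
position: [0.5033, -0.1176, 0.0803]
eef_rot: [[0.864, -0.075, 0.498], [-0.066, -0.997, -0.037], [0.5, -0.001, -0.866]]
contact_force: [0.1, 0.2, -0.1]
opening: 0.0004
gripper_force: 0.3
```

Run:
```python
from h import *
s,p=wrist(); print(s["position"],s["contact_force"])
for l in ["red_guard_lip","red_toggle_tip","enable_box"]:
  for r in tip_of(p,l)[:1]: print(l,r["conf"],r["position"],world(p,r["position"]).round(4))
q=get_image("scene"); c=q["frame"][120:220,310:430]; cv2.imwrite("pics/s4.png",np.hstack([cv2.resize(p["frame"],(480,300)),cv2.resize(c,(320,300),interpolation=cv2.INTER_CUBIC)])[:,:,::-1])
```

```text
[ 0.50334743 -0.11760696  0.08028949] [ 0.14529194  0.16579659 -0.14344054]
red_guard_lip 0.72 [320.0, 263.4] [ 0.4927 -0.1155  0.1259]
enable_box 0.85 [441.1, 274.3] [ 0.4824 -0.1416  0.183 ]
```

View pics/s4.png

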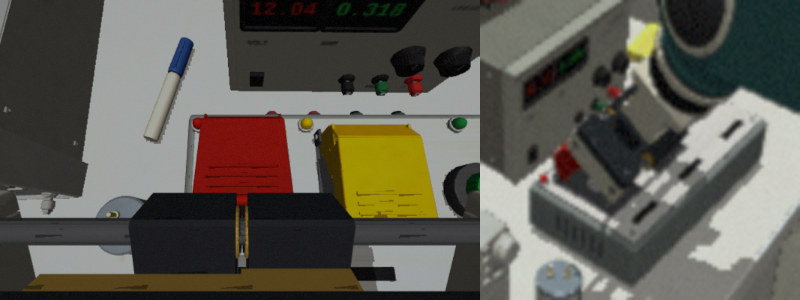

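The guard is held open, with the bead lifted about 20 mm. The finger corner should be at the flip point. I'll push a little more and watch the force.

Call:
apply_moves --rows '[0,0,0,1,0,0,0,0,0,0,2,-0.2,0,0,0,0,0,3,-0.2,0,0,0,0,0,3,-0.2,0,0]'

```text
time: 6.03
position: [0.5062, -0.1179, 0.0804]
eef_rot: [[0.864, -0.075, 0.498], [-0.066, -0.997, -0.037], [0.5, -0.001, -0.866]]
contact_force: [0.1, -0.5, -0.6]
opening: 0.0004
gripper_force: 0.3
```

Call:
apply_moves --rows '[0,0,0,1,0,0,0,0,0,0,1.5,-0.1,0,0,0,0,0,1.5,-0.1,0,0]'

```text
time: 6.28
position: [0.5075, -0.1179, 0.0802]
eef_rot: [[0.864, -0.075, 0.498], [-0.066, -0.997, -0.037], [0.499, -0.001, -0.866]]
contact_force: [-2.6, 0.1, -0.8]
opening: 0.0006
gripper_force: 1.0
```

The force rose to 2.6 N, well above the 0.7 N flipping force, at the depth expected for the "on" stop. So the toggle is over. Now I withdraw straight back.

Call:
apply_moves --rows '[0,0,0,-8,0.6,0,0,0,0,0,-16,1.2,0,0,0,0,0,-24,1.8,0,0,0,0,0,-34,2.6,0,0,0,0,0,-46,3.5,0,0,0,0,0,-60,4.5,0,0,0,0,0,-80,6,0,0,0,0,0,-100,7.5,5,0,0,0,0,-100,7.5,5,0]'

```text
time: 7.03
position: [0.4083, -0.1114, 0.0811]
eef_rot: [[0.868, -0.075, 0.49], [-0.068, -0.997, -0.033], [0.491, -0.005, -0.871]]
contact_force: [-0.7, 0.5, -1.9]
opening: 0.0008
gripper_force: 0.0
```

Call:
apply_moves --rows '[-1.1,-15,0,-60,0,80,0,-1.1,-15,0,-60,0,80,0,-1.1,-15,0,-60,0,80,0,-1.1,-15,0,-60,0,80,0,-1.1,-15,0,-60,0,80,0]'

```text
time: 7.45
position: [0.4423, -0.1679, 0.1427]
eef_rot: [[0.719, -0.064, 0.692], [-0.056, -0.998, -0.034], [0.693, -0.014, -0.721]]
contact_force: [0.4, -0.7, 0.3]
opening: 0.0006
gripper_force: 0.0
```

Run:
```python
from h import *
s,p=wrist(); print(s["position"],s["contact_force"],np.array(s["eef_rot"]).round(3).tolist())
for l,h in [("red_guard_lip",.104),("test_button_top",.084),("red_toggle_tip",.096)]:
  for r in tip_of(p,l)[:1]: print(l,r["conf"],np.round(r["position"],1),world(p,r["position"]).round(4),onplane(p,r["position"],h).round(4))
q=get_image("side")
for l,h in [("red_guard_lip",.104),("test_button_top",.084)]:
  for r in tip_of(q,l)[:1]: print(l,r["conf"],np.round(r["position"],1),onplane(q,r["position"],h).round(4))
cv2.imwrite("pics/w5.png",p["frame"][:,:,::-1])
```

```text
[ 0.44233335 -0.16790832  0.14265662] [ 0.3914588  -0.68751975  0.30379195] [[0.719, -0.064, 0.692], [-0.056, -0.998, -0.034], [0.693, -0.014, -0.721]]
red_guard_lip 0.89 [242.3 227.8] [ 0.4775 -0.1157  0.1062] [ 0.4786 -0.1152  0.104 ]
test_button_top 0.66 [484.7 208.8] [ 0.4917 -0.2933  0.0835] [ 0.4915 -0.293   0.084 ]
red_guard_lip 0.61 [352.9 166.6] [ 0.4673 -0.0969  0.104 ]
test_button_top 0.61 [361.6 140.6] [ 0.4872 -0.3112  0.084 ]
```

View pics/w5.png

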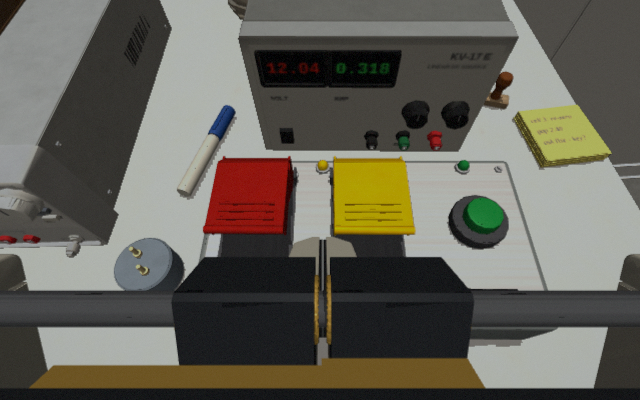

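The guard is shut again, with the bead at (0.4775, -0.116), z 0.106 as before. The box, yellow guard and loose items are undisturbed, and the green button is at about (0.489, -0.294). The last retreat target was out of reach, so the arm drifted sideways, but it touched nothing. Now I move over the button.

Call:
apply_moves --rows '[0,0,0,0,-20,30,0,0.9,12,0,20,-50,30,0,1.8,24,0,54,-126,20,0,1.8,24,0,54,-126,20,0,1.8,24,0,54,-126,20,0,1.8,24,0,54,-126,20,0,1.8,24,0,54,-126,20,0,1.8,24,0,54,-126,20,0]'

```text
time: 8.47
position: [0.498, -0.2933, 0.1612]
eef_rot: [[0.939, -0.068, 0.338], [-0.071, -0.997, -0.005], [0.337, -0.019, -0.941]]
contact_force: [-0.7, 0.1, -0.6]
opening: 0.0005
gripper_force: 0.0
```

Run:
```python
from h import *
s,p=wrist(); print(s["position"],s["contact_force"],np.array(s["eef_rot"]).round(3).tolist())
for l,h in [("test_button_top",.084),("red_guard_lip",.104)]:
  for r in tip_of(p,l)[:1]: print(l,r["conf"],np.round(r["position"],1),world(p,r["position"]).round(4),onplane(p,r["position"],h).round(4))
cv2.imwrite("pics/w6.png",p["frame"][:,:,::-1])
```

```text
[ 0.49797838 -0.29328775  0.16119349] [-0.66828944  0.14817942 -0.64261893] [[0.939, -0.068, 0.338], [-0.071, -0.997, -0.005], [0.337, -0.019, -0.941]]
red_guard_lip 0.8 [ 73.2 294.8] [ 0.4967 -0.2398  0.2654] [ 0.4779 -0.1169  0.104 ]
```

View pics/w6.png

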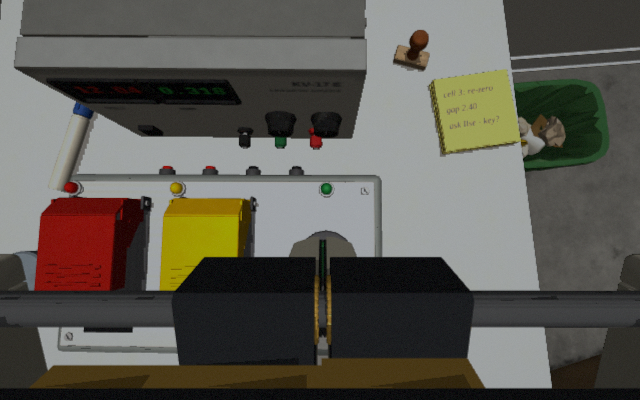

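The fingertips cover the button: a green sliver shows between them at (322,250). The red and yellow guards are shut. I'll lower to just above the button, then press in small steps.

Call:
apply_moves --rows '[0,0,0,-2,-1,-35,0,0,0,0,-2,-1,-60,0,0,0,0,-2,-1,-70,0,0,0,0,-2,-1,-70,0,0,0,0,-2,-1,-70,0]'

```text
time: 9.03
position: [0.495, -0.2944, 0.0939]
eef_rot: [[0.937, -0.07, 0.341], [-0.071, -0.997, -0.008], [0.341, -0.017, -0.94]]
contact_force: [0.7, -1.2, 0.7]
opening: 0.0003
gripper_force: 0.0
```

Call:
apply_moves --rows '[0,0,0,0,0,-2,0,0,0,0,0,0,-4,0,0,0,0,0,0,-6,0,0,0,0,0,0,-8,0,0,0,0,0,0,-8,0]'

```text
time: 9.45
position: [0.4953, -0.2946, 0.0848]
eef_rot: [[0.938, -0.07, 0.341], [-0.071, -0.997, -0.007], [0.34, -0.017, -0.94]]
contact_force: [1.5, -0.8, 2.3]
opening: 0.0009
gripper_force: 1.3
```

Call:
apply_moves --rows '[0,0,0,0,0,-2,0,0,0,0,0,0,-4,0,0,0,0,0,0,-4,0,0,0,0,0,0,-4,0]'

```text
time: 9.78
position: [0.4953, -0.2946, 0.0809]
eef_rot: [[0.938, -0.07, 0.341], [-0.071, -0.997, -0.008], [0.34, -0.017, -0.94]]
contact_force: [1.1, -0.7, 4.4]
opening: 0.0003
gripper_force: 2.4
```

Call:
apply_moves --rows '[0,0,0,0,0,-1,0,0,0,0,0,0,-2,0,0,0,0,0,0,-2,0,0,0,0,0,0,-2,0]'

```text
time: 10.12
position: [0.4956, -0.2949, 0.0802]
eef_rot: [[0.937, -0.069, 0.342], [-0.071, -0.997, -0.008], [0.341, -0.017, -0.94]]
contact_force: [-5.4, 3.0, 16.4]
opening: 0.0003
gripper_force: 8.6
```

The button has bottomed out: resistance jumped from 4.4 N to 16 N after about 6 mm of travel. One last check while holding it down.

Run:
```python
from h import *
s,p=wrist(); q=get_image("side"); s=read_state(); print(s["time"],s["position"],s["contact_force"])
for r in tip_of(p,"red_guard_lip")[:2]: print(r["conf"],r["position"],world(p,r["position"]).round(4),onplane(p,r["position"],.104).round(4))
c=q["frame"][110:230,270:430]
cv2.imwrite("pics/s7.png",np.hstack([cv2.resize(p["frame"],(480,300)),cv2.resize(c,(320,300),interpolation=cv2.INTER_CUBIC)])[:,:,::-1])
```

```text
10.2167 [ 0.49563368 -0.29486678  0.08027417] [-5.29287775  4.49406694 17.16887684]
```

View pics/s7.png

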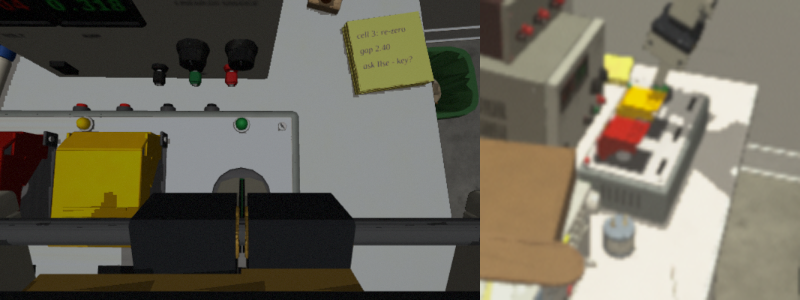

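Both guards are shut, the box is in place, and the button is held down at about 17 N. Handing in now.

```bash
python3 -c "
from cell import *
print(close_job())"
```

```text
the job is handed in; nothing more can be done
None
```

The job is handed in at about 10 s with the green button held fully down (about 17 N), the red guard shut again before the press, and the box and yellow guard undisturbed; the toggle being on is judged from the push force and finger depth, since the shut guard hides it.

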